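# Match the second display laptop's screen to the first

## Robot

A 6-joint arm with a two-finger parallel gripper is mounted at the origin on the work surface. World frame = base frame: x ahead of the robot, y to its left, z up, the work surface at z = 0. Lengths are in m, angles in rad, forces in N, time in s.
With the tool pointing down it reaches from about 0.275 to 0.75 m from the base axis. Payload 10.2 kg.
Tool frame: the origin (TCP) lies on the centre line of the jaws, within the pads' length; the fingertips stand 8 mm ahead of it and the grasp point (between the pads) lies 11 mm behind it; z points along the fingers, y is the line along which they close (so a half turn about z gives the same grasp; the last joint's range is limited). The gripper opens to 85 mm and grips with 20 to 120 N. Pads are 22 mm wide; open, the fingers measure 114 mm over their backs; the gripper's body (76 mm by 85 mm) begins 54 mm behind the grasp point. The pads swing forward as they close: fully open they stand 13 mm farther back than shut.
Start: joints at [0.906, 0.313, 1.498, -0, 1.331, -0.223], TCP at [0.224, 0.475, 0.239] pointing down, gripper open.
Joint ranges: [-2.94, 2.94], [-0.97, 2.17], [0.19, 2.56], [-1.23, 4.37], [0.02, 3.11], [-2.88, 2.88]. Speed limits (rad/s): [2.39, 2.39, 3.01, 3.14, 3.14, 3.14].

## Interface

Orientations are given as a unit quaternion [x, y, z, w].
In Python, from rig import bot gives the robot as it stands.
- The arm moves only by the shell command python3 -m handwheel 'ROWS' [FORCE]. ROWS is JSON, a list that holds one entry, the list of rows, each a list of 7 numbers: the finger opening in cm, from 0 to 8.54, then the shift along the tool's x, y, z in cm, then the turn, a rotation vector about the tool's x, y, z in rad. In form: [[[grip, x, y, z, ax, ay, az], ...]]. A call has 1 to 20 rows; each row shifts and turns the commanded pose from where the row before left it, along the tool's axes as they then stand; what a row does not reach is not made up. A row lasts 1/12 s, in which the tool goes at most 41.7 mm and 7.16 degrees, less where a joint would pass 70% of its speed; a pose out of reach is approached as far as the arm can. A call with a gripper value outside its range is refused whole. The fingers move at their own pace and stop on an object; FORCE is the grip in N (left out, the last holds). Time passes only in rows, so rows that do not move let the fingers close. It gives the time, the measured TCP pose, the force, the opening and the grip force at its end, in the units of the state.
- bot.get_obs(): the state, without advancing time (a new reading comes with each control period).
- bot.capture(name): name is "scene" or "top"; returns (picture, depth): 420x560x3 uint8, red, green, blue; 420x560 float32, m along the optical axis (not along the pixel's ray), 0 where there is no reading.
- bot.calibration(name): a dict with "fx", "fy", "cx", "cy" (pixels), "extrinsics" (4x4, takes a point from camera to world coordinates). Camera axes: x right, y up, looking along -z (the intrinsics and any distortion apply to the point x, -y, -z); pixel columns grow to the right and rows downward; lengths in m; the calibration is good to about 2 mm. A picture is of the moment at which its call begins. calibration takes no time and is no camera call.
- bot.finish_job(): hands the job in; it is judged then, once.
Trained networks look in the newest picture that a camera, given by its name, has taken for a name from the list of things; names that differ only in an ending like _2 or _b are one class to them, and where a whole thing is asked for, a point or a joint stands for the part that bears it (a point fixed in the world has none). Each returns a list of dicts, best first, with "conf" (0 to 1); they miss things now and then, are a little off and sometimes report something else, mostly with a low value. They report only what shows in the picture. A call takes as long as a camera call.
- bot.find_in(camera, label): "location" ([x, y, z] in m, in the coordinates of the camera as it stood for that picture, good to about 4 mm: the middle of the surface that is visible of it).
- bot.masks_of(camera, label): "mask" (420x560 bool, what is visible of it).
The state is a dict: "clock": time; "joint_pos": joint angles; "dq": joint speeds; "joint_efforts": joint torques, N m; "ee_pos": TCP position; "orientation": TCP orientation; "ft_force": force on the tool from outside, world axes, zero at the start; "torque": the same for the moment, N m; "opening": opening from 0.0 (shut) to 1.0 (fully open); "grip_force": force on a finger pad.
Only numpy, scipy, OpenCV 4.12 (cv2) and the standard library are available. Lean on these libraries where they do the work, as an engineer would, in place of code of your own. Each camera call takes 0.05 s, during which the arm holds its last target. There are 200 camera calls.

## Task

Two identical used laptops stand side by side on the counter for show. Raise the lid of the one that is only slightly open until, let go, it stays at the same angle as the screen of the wide-open laptop beside it; its worn hinge is stiff and springs back some way when you let go. Do not disturb the wide-open laptop or the other things on the counter.

Things in the scene. Friction and masses are not known exactly. Their poses are not given: they have to be found in the camera images.
- laptop: the laptop to open: aluminium base 190 x 280 x 16 mm on a 6 mm plate, bolted to the counter, deck 22 mm above the counter. Origin: centre of the underside, on the counter; x from its front edge to its hinge (away from the robot), y along the hinge, z up. The hinge axis runs along y through (90, 0, 26) mm in this frame
- screen_edge (a point): middle of the free edge face of the lid to raise (280 mm wide, 8 mm thick, 183 mm from hinge axis to edge); starts 14 to 26 deg open. Axes turn with the lid: y along the hinge, z out of its back; z's angle from vertical is the opening angle. Moving it takes 4 to 8 N at the edge; let go, it gives back some 8 to 15 deg (its weight is unknown), then stays
- model: the wide-open laptop that sets the angle, identical and parallel to the first, on either side of it; same size, bolted down, origin and axes as for the first, hinge axis at the same place. Leave it alone
- model_screen_edge (a point): middle of the free edge of the wide-open laptop's lid, with the same meaning of point and axes as screen_edge; it stands open at some 52 to 75 degrees from shut and stays there
- harmonica: nickel-plated harmonica, 30 x 105 x 26 mm, lying flat to the left of the laptops; origin at the centre of its underside, y along its length. Leave alone
- lens: black camera lens with chrome rings, 66 mm diameter, 64 mm tall, upright to the left of the laptops; origin at the centre of its underside. Leave alone
- mouthpiece: brass trumpet mouthpiece standing on its cup, 27 mm diameter, 87 mm tall, to the right of the laptops; origin at the centre of its underside. Leave alone
- shepherdess: white ceramic shepherdess figurine, 72 mm foot, 130 mm tall, to the right of the laptops; origin at the centre of its underside. Leave alone

How it is judged:
By the outcome, as a careful person would: the job done as asked, in the order asked, and still so for the second after the job is handed in, with the robot touching nothing.
It also fails if it takes over 59 s, if anything falls off the work surface, if the arm or the gripper's body presses on something with over 40 N, if the wrist force passes 120 N, or if a joint passes its speed limit or range.

## Working session

There is one attempt and no reset: what is moved stays moved. The work goes in short steps, Python scripts to look and compute and a shell command to move; the robot and the scene stay as the last step left them, time stands still between calls to the robot, and variables do not carry over. Pictures are saved under pics/ and viewed, at most 10 in all, crops included, and the job is handed in when it is done.

```bash
mkdir -p pics; cat > h.py <<'E'
import numpy as np,cv2
from rig import bot
def cloud(cam,d):
    c=bot.calibration(cam);v,u=np.indices(d.shape)
    P=np.stack([(u-c['cx'])/c['fx']*d,-(v-c['cy'])/c['fy']*d,-d],-1)
    E=np.array(c['extrinsics']);return P@E[:3,:3].T+E[:3,3]
def w(cam,p):
    E=np.array(bot.calibration(cam)['extrinsics']);return E[:3,:3]@np.array(p)+E[:3,3]
E
python3 - <<'E'
from h import *
np.set_printoptions(precision=3,suppress=True)
ims=[]
for cam in['scene','top']:
    im,d=bot.capture(cam);ims.append(im);np.save(cam+'.npy',d)
    cv2.imwrite(f'pics/{cam}0.png',im[:,:,::-1])
    X=cloud(cam,d)
    for l in['laptop','screen_edge','model','model_screen_edge','harmonica','lens','mouthpiece','shepherdess']:
        for r in bot.find_in(cam,l)[:2]: print(cam,l,round(r['conf'],2),w(cam,r['location']))
        if l in('screen_edge','model_screen_edge'):
          for r in bot.masks_of(cam,l)[:2]:
            m=r['mask']&(d>0);p=X[m];c=np.median(p,0);q=p[np.linalg.norm(p-c,axis=1)<.2]
            for _ in range(4):
                c=q.mean(0);n=np.linalg.svd(q-c,full_matrices=False)[2][2];q2=q[abs((q-c)@n)<.006];q=q2 if len(q2)>50 else q
            n*=np.sign(n[2]);print('  mask',round(r['conf'],2),m.sum(),len(q),'c',c,'n',n,'ang',np.degrees(np.arccos(n[2])),'lo',p.min(0),'hi',p.max(0))
print(bot.get_obs())
E
```

```text
scene laptop 0.73 [ 0.632 -0.179  0.053]
scene screen_edge 0.73 [ 0.617 -0.18   0.066]
  mask 0.86 6007 5902 c [ 0.614 -0.18   0.061] n [0.325 0.002 0.946] ang 18.987675624339573 lo [ 0.398 -0.371 -0.004] hi [ 0.699 -0.042  0.094]
scene model 0.74 [0.652 0.436 0.027]
scene model 0.69 [0.662 0.158 0.107]
scene model_screen_edge 0.7 [0.663 0.159 0.124]
  mask 0.66 7483 7464 c [0.664 0.158 0.12 ] n [0.951 0.007 0.311] ang 71.90714903020492 lo [ 0.36  -0.002 -0.003] hi [0.695 0.36  0.204]
scene harmonica 0.57 [0.652 0.44  0.024]
scene lens 0.92 [0.463 0.43  0.053]
scene mouthpiece 0.69 [ 0.479 -0.448  0.024]
scene shepherdess 0.71 [0.462 0.427 0.055]
scene shepherdess 0.67 [ 0.6   -0.452  0.046]
top laptop 0.68 [ 0.59  -0.182  0.057]
top screen_edge 0.73 [ 0.598 -0.185  0.067]
top screen_edge 0.28 [ 0.578 -0.453  0.056]
  mask 0.85 5003 4952 c [ 0.601 -0.181  0.064] n [0.325 0.002 0.946] ang 18.96925758054177 lo [ 0.52  -0.32   0.014] hi [ 0.692 -0.042  0.096]
top model 0.59 [0.59  0.159 0.022]
top model_screen_edge 0.72 [0.637 0.162 0.193]
top model_screen_edge 0.33 [ 0.599 -0.184  0.066]
  mask 0.58 707 664 c [0.645 0.158 0.161] n [0.942 0.008 0.336] ang 70.39359199537128 lo [ 0.627  0.017 -0.005] hi [0.7   0.354 0.204]
top lens 0.76 [0.437 0.43  0.061]
top mouthpiece 0.37 [0.636 0.164 0.195]
top shepherdess 0.91 [ 0.577 -0.454  0.051]
{'clock': 1.1, 'joint_pos': array([ 0.906,  0.313,  1.498,  0.   ,  1.331, -0.223]), 'dq': array([ 0.001,  0.   , -0.001, -0.   , -0.   , -0.001]), 'joint_efforts': array([  0.001, -41.216, -25.991,  -0.   ,   0.   ,  -0.   ]), 'ee_pos': array([0.224, 0.475, 0.239]), 'orientation': array([ 0.219,  0.976, -0.   , -0.   ]), 'ft_force': array([-0.127,  0.266,  0.548]), 'torque': array([-0.028,  0.006, -0.047]), 'grip_force': 0.0, 'opening': 1.000553599868217}
```

View pics/scene0.png

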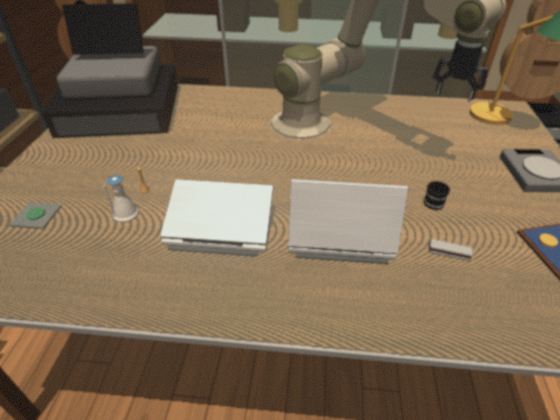

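View pics/top0.png

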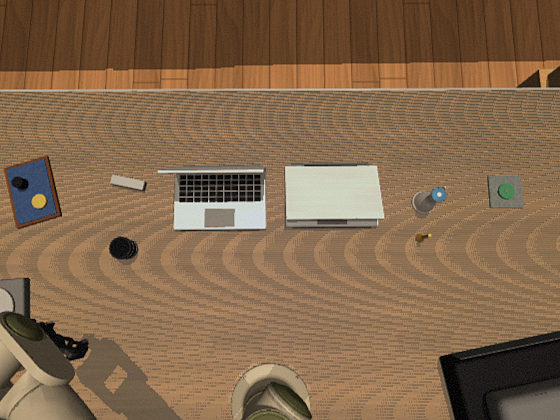

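```bash
python3 - <<'E'
from h import *
np.set_printoptions(precision=4,suppress=True)
for cam in['scene','top']:
    X=cloud(cam,np.load(cam+'.npy')).reshape(-1,3)
    for nm,y in(('lap',-.18),('mod',.158)):
        q=X[(abs(X[:,1]-y)<.125)&(X[:,2]>.035)&(X[:,0]>.45)&(X[:,0]<.75)&(X[:,2]<.22)]
        # RANSAC 2D line in xz
        best=0;r=np.random.default_rng(0)
        for _ in range(300):
            a,b=q[r.integers(len(q),size=2)][:,[0,2]];t=b-a;L=np.hypot(*t)
            if L<.03: continue
            e=abs((q[:,[0,2]]-a)@np.array([-t[1],t[0]])/L)<.003
            if e.sum()>best:best=e.sum();k=e
        s=q[k][:,[0,2]];c=s.mean(0);t=np.linalg.svd(s-c,full_matrices=False)[2][0];t*=np.sign(t[1])if nm=='mod' else -np.sign(t[0])
        pr=(s-c)@t;print(cam,nm,len(q),best,'ang',np.degrees(np.arctan2(t[1],-t[0])),'ends',c+t*np.percentile(pr,.5),c+t*np.percentile(pr,99.5),'zmax',np.percentile(q[:,2],99.8))
    d=X[(abs(X[:,2]-.022)<.005)&(abs(X[:,1]-.158)<.13)&(X[:,0]>.4)&(X[:,0]<.7)];print('deck',d.min(0),d.max(0),np.median(d[:,2]))
E
```

```text
scene lap 5050 4551 ang 18.895524387301215 ends [0.6919 0.0344] [0.5261 0.0911] zmax 0.09259032574955275
scene mod 6636 5986 ang 71.80433535639757 ends [0.691  0.0359] [0.6365 0.2018] zmax 0.20192495410100364
deck [0.6792 0.0293 0.017 ] [0.6952 0.2879 0.027 ] 0.020473862174416546
top lap 4405 3782 ang 18.7140886253608 ends [0.6866 0.0355] [0.5207 0.0917] zmax 0.09443568728731214
top mod 598 530 ang 70.81421642771541 ends [0.6889 0.0381] [0.6311 0.2043] zmax 0.2042932335483406
deck [0.499  0.0293 0.017 ] [0.6732 0.288  0.027 ] 0.021554218578764273
```

```bash
cat >> h.py <<'E'
from scipy.spatial.transform import Rotation as R
np.set_printoptions(precision=4,suppress=True)
def plan(p,z,y,n=None,grip=0):
    o=bot.get_obs();q=R.from_quat(o['orientation']);z=np.array(z,float);z/=np.linalg.norm(z)
    y=np.array(y,float);y-=z*(y@z);y/=np.linalg.norm(y);T=R.from_matrix(np.c_[np.cross(y,z),y,z])
    dp=np.array(p)-o['ee_pos'];wv=(q.inv()*T).as_rotvec()
    m=int(np.ceil(max(np.linalg.norm(dp)/.035,np.linalg.norm(wv)/.115)));n=n or max(m,1)
    S=sum((R.from_rotvec(wv/n*k).as_matrix() for k in range(n)))
    t=np.linalg.solve(S,q.inv().apply(dp))*100
    print(n,'rows of',[grip]+list(np.round(t,2))+list(np.round(wv/n,4)),'minrows',m)
def st():
    o=bot.get_obs();M=R.from_quat(o['orientation']).as_matrix()
    print('t',o['clock'],'j',o['joint_pos'],'p',o['ee_pos'],'z',M[:,2],'y',M[:,1],'F',o['ft_force'],'op',o['opening'])
E
python3 -c "
from h import *
st();plan([.35,.15,.35],[0,-.5,-.866],[0.2,1,0])"
```

```text
t 1.1 j [ 0.9056  0.3129  1.4977  0.      1.331  -0.2234] p [0.2245 0.4746 0.2393] z [-0.0001 -0.0001 -1.    ] y [ 0.4275  0.904  -0.0001] F [-0.1275  0.2656  0.5483] op 1.000553599868217
11 rows of [0, np.float64(-2.14), np.float64(-2.58), np.float64(-0.31), np.float64(0.045), np.float64(-0.0157), np.float64(-0.0191)] minrows 11
```

```bash
python3 -m handwheel '[[[0,-2.14,-2.58,-0.31,0.045,-0.016,-0.019],[0,-2.14,-2.58,-0.31,0.045,-0.016,-0.019],[0,-2.14,-2.58,-0.31,0.045,-0.016,-0.019],[0,-2.14,-2.58,-0.31,0.045,-0.016,-0.019],[0,-2.14,-2.58,-0.31,0.045,-0.016,-0.019],[0,-2.14,-2.58,-0.31,0.045,-0.016,-0.019],[0,-2.14,-2.58,-0.31,0.045,-0.016,-0.019],[0,-2.14,-2.58,-0.31,0.045,-0.016,-0.019],[0,-2.14,-2.58,-0.31,0.045,-0.016,-0.019],[0,-2.14,-2.58,-0.31,0.045,-0.016,-0.019],[0,-2.14,-2.58,-0.31,0.045,-0.016,-0.019],[0,0,0,0,0,0,0]]]'
python3 -c "
from h import *
st()
print('side-');plan([.36,-.05,.30],[0.3,-1,-.3],[0,.3,-1])
print('side-b');plan([.36,-.05,.30],[0.3,-1,-.3],[1,.3,0])
print('side+');plan([.36,.05,.30],[0.3,1,-.3],[0,.3,1])"
```

```text
clock: 2.1
ee_pos: [0.3519, 0.1473, 0.3529]
orientation: [0.111, 0.959, -0.258, 0.033]
ft_force: [-0.6, 1.0, -0.3]
opening: 0.006
grip_force: 0.0
t 2.1 j [ 0.3937  0.08    1.5744 -0.4884  1.6861 -0.9544] p [0.3519 0.1473 0.3529] z [ 0.0053 -0.5025 -0.8645] y [ 0.23   0.842 -0.488] F [-0.6077  0.9571 -0.2986] op 0.005986718592320559
side-
8 rows of [0, np.float64(0.03), np.float64(-1.15), np.float64(2.37), np.float64(0.0894), np.float64(-0.0435), np.float64(-0.0409)] minrows 8
side-b
12 rows of [0, np.float64(-0.39), np.float64(-0.78), np.float64(1.49), np.float64(0.0254), np.float64(-0.0647), np.float64(0.09)] minrows 12
side+
16 rows of [0, np.float64(-0.15), np.float64(-0.76), np.float64(0.16), np.float64(-0.1122), np.float64(0.0008), np.float64(0.0057)] minrows 16
```

```bash
python3 -c "
from h import *
plan([.36,.05,.30],[0.1,1,-.3],[1,0,-.4])"
```

```text
21 rows of [0, np.float64(-0.61), np.float64(-0.27), np.float64(0.06), np.float64(-0.0474), np.float64(0.083), np.float64(0.06)] minrows 21
```

```bash
python3 -m handwheel '[[[0,-0.67,-0.3,0.07,-0.052,0.091,0.066],[0,-0.67,-0.3,0.07,-0.052,0.091,0.066],[0,-0.67,-0.3,0.07,-0.052,0.091,0.066],[0,-0.67,-0.3,0.07,-0.052,0.091,0.066],[0,-0.67,-0.3,0.07,-0.052,0.091,0.066],[0,-0.67,-0.3,0.07,-0.052,0.091,0.066],[0,-0.67,-0.3,0.07,-0.052,0.091,0.066],[0,-0.67,-0.3,0.07,-0.052,0.091,0.066],[0,-0.67,-0.3,0.07,-0.052,0.091,0.066],[0,-0.67,-0.3,0.07,-0.052,0.091,0.066],[0,-0.67,-0.3,0.07,-0.052,0.091,0.066],[0,-0.67,-0.3,0.07,-0.052,0.091,0.066],[0,-0.67,-0.3,0.07,-0.052,0.091,0.066],[0,-0.67,-0.3,0.07,-0.052,0.091,0.066],[0,-0.67,-0.3,0.07,-0.052,0.091,0.066],[0,-0.67,-0.3,0.07,-0.052,0.091,0.066],[0,-0.67,-0.3,0.07,-0.052,0.091,0.066],[0,-0.67,-0.3,0.07,-0.052,0.091,0.066],[0,-0.67,-0.3,0.07,-0.052,0.091,0.066]]]'
python3 -c "
from h import *
st()
plan([.42,-.12,.25],[.94,0.3,-.34],[-.3,0,-.95])"
```

```text
clock: 3.68
ee_pos: [0.3585, 0.0524, 0.2983]
orientation: [0.677, 0.432, 0.364, -0.47]
ft_force: [-0.1, -1.1, -0.4]
opening: -0.003
grip_force: 0.0
t 3.6833 j [-0.806   0.1518  2.0455  0.8742  1.9145 -0.5203] p [0.3585 0.0524 0.2983] z [ 0.0868  0.9525 -0.2918] y [ 0.9288 -0.1834 -0.3221] F [-0.0853 -1.0891 -0.3868] op -0.0025777949234123995
18 rows of [0, np.float64(0.59), np.float64(0.91), np.float64(-0.59), np.float64(-0.0388), np.float64(0.0571), np.float64(0.0847)] minrows 18
```

```bash
python3 -c "
from h import *
plan([.46,-.18,.15],[.94,0,-.34],[-.34,0,-.94],20)"
```

```text
20 rows of [0, np.float64(0.63), np.float64(1.58), np.float64(-0.52), np.float64(-0.0468), np.float64(0.0624), np.float64(0.0731)] minrows 19
```

```bash
python3 -m handwheel '[[[0,0.63,1.58,-0.52,-0.047,0.062,0.073],[0,0.63,1.58,-0.52,-0.047,0.062,0.073],[0,0.63,1.58,-0.52,-0.047,0.062,0.073],[0,0.63,1.58,-0.52,-0.047,0.062,0.073],[0,0.63,1.58,-0.52,-0.047,0.062,0.073],[0,0.63,1.58,-0.52,-0.047,0.062,0.073],[0,0.63,1.58,-0.52,-0.047,0.062,0.073],[0,0.63,1.58,-0.52,-0.047,0.062,0.073],[0,0.63,1.58,-0.52,-0.047,0.062,0.073],[0,0.63,1.58,-0.52,-0.047,0.062,0.073],[0,0.63,1.58,-0.52,-0.047,0.062,0.073],[0,0.63,1.58,-0.52,-0.047,0.062,0.073],[0,0.63,1.58,-0.52,-0.047,0.062,0.073],[0,0.63,1.58,-0.52,-0.047,0.062,0.073],[0,0.63,1.58,-0.52,-0.047,0.062,0.073],[0,0.63,1.58,-0.52,-0.047,0.062,0.073],[0,0.63,1.58,-0.52,-0.047,0.062,0.073],[0,0.63,1.58,-0.52,-0.047,0.062,0.073],[0,0.63,1.58,-0.52,-0.047,0.062,0.073],[0,0.63,1.58,-0.52,-0.047,0.062,0.073]]]'
python3 -c "
from h import *
st()
im,d=bot.capture('scene');cv2.imwrite('pics/s1.png',cv2.resize(im[:300,100:500,::-1],(800,600)))
plan([.455,-.18,.08],[.94,0,-.34],[-.34,0,-.94])"
```

```text
clock: 5.35
ee_pos: [0.4607, -0.1817, 0.1523]
orientation: [0.583, -0.577, 0.405, -0.404]
ft_force: [0.8, 0.3, 0.2]
opening: -0.003
grip_force: 0.0
t 5.35 j [-1.0827  0.3302  2.3924  1.8736  1.0556  0.4199] p [ 0.4607 -0.1817  0.1523] z [ 0.9387  0.0032 -0.3446] y [-0.3446 -0.0077 -0.9387] F [0.7569 0.3306 0.1742] op -0.002675819844361957
3 rows of [0, np.float64(-0.04), np.float64(2.27), np.float64(0.67), np.float64(0.003), np.float64(0.0001), np.float64(0.0007)] minrows 3
```

View pics/s1.png

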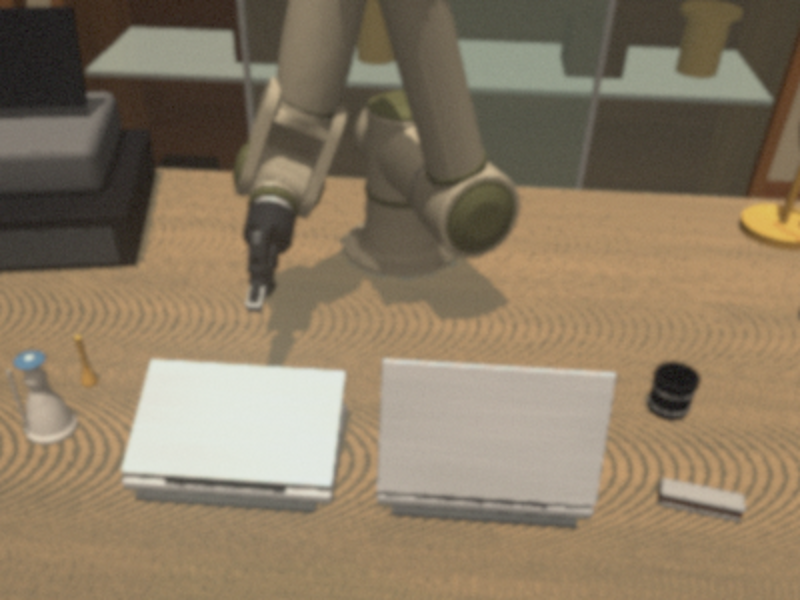

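```bash
python3 -c "
from h import *
plan([.455,-.18,.053],[.94,0,-.34],[-.34,0,-.94])"
python3 -m handwheel '[[[0,0,3.17,0.97,0.003,0,0.001],[0,0,3.17,0.97,0.003,0,0.001],[0,0,3.17,0.97,0.003,0,0.001],[0,0,0,0,0,0,0]]]'
python3 -c "
from h import *
st()
plan([.53,-.18,.053],[.94,0,-.34],[-.34,0,-.94])"
```

```text
3 rows of [0, np.float64(-0.04), np.float64(3.11), np.float64(0.98), np.float64(0.003), np.float64(0.0001), np.float64(0.0007)] minrows 3
clock: 5.73
ee_pos: [0.4552, -0.1804, 0.0466]
orientation: [0.58, -0.578, 0.402, -0.41]
ft_force: [-0.2, -0.5, 0.2]
opening: -0.003
grip_force: 0.0
t 5.7333 j [-1.1035  0.7269  2.3866  2.0167  1.2109  0.0341] p [ 0.4552 -0.1804  0.0466] z [ 0.9401  0.0114 -0.3407] y [-0.3407  0.003  -0.9402] F [-0.169  -0.5069  0.2077] op -0.0026515639655990786
3 rows of [0, np.float64(0.0), np.float64(-1.05), np.float64(2.27), np.float64(0.0002), np.float64(0.0038), np.float64(-0.001)] minrows 3
```

```bash
python3 -m handwheel '[[[0,0,-1.05,2.27,0,0.004,-0.001],[0,0,-1.05,2.27,0,0.004,-0.001],[0,0,-1.05,2.27,0,0.004,-0.001],[0,0,0,0,0,0,0]]]'
cat >> h.py <<'E'
def tcp(th,r=.162,hx=.687): th=np.radians(th);return np.array([hx-.0124-r*np.cos(th),-.181,.0151+r*np.sin(th)])
def arc(ths):
    o=bot.get_obs();M=R.from_quat(o['orientation']).as_matrix();p=o['ee_pos']
    for t in ths: q=tcp(t);print(t,q,np.round((q-p)@M*100,2));p=q
E
python3 -c "
from h import *
st();arc([16,20,25,30,35,40,45,50,55,60,65,70,75,78,80])"
```

```text
clock: 6.07
ee_pos: [0.5348, -0.1814, 0.0652]
orientation: [0.581, -0.571, 0.415, -0.405]
ft_force: [0.6, 0.6, -0.7]
opening: 0.0
grip_force: 0.0
t 6.0667 j [-0.8778  0.6829  2.2246  2.1876  1.0945  0.1816] p [ 0.5348 -0.1814  0.0652] z [ 0.9451 -0.0034 -0.3268] y [-0.3268 -0.0188 -0.9449] F [ 0.5558  0.5788 -0.6958] op 4.2477211246185116e-05
16 [ 0.5189 -0.181   0.0598] [-0.05  1.04 -1.33]
20 [ 0.5224 -0.181   0.0705] [ 0.02 -1.13 -0.02]
25 [ 0.5278 -0.181   0.0836] [ 0.03 -1.41  0.08]
30 [ 0.5343 -0.181   0.0961] [ 0.03 -1.4   0.21]
35 [ 0.5419 -0.181   0.108 ] [ 0.02 -1.37  0.33]
40 [ 0.5505 -0.181   0.1192] [ 0.02 -1.34  0.45]
45 [ 0.56   -0.181   0.1297] [ 0.02 -1.3   0.56]
50 [ 0.5705 -0.181   0.1392] [ 0.02 -1.24  0.67]
55 [ 0.5817 -0.181   0.1478] [ 0.02 -1.18  0.78]
60 [ 0.5936 -0.181   0.1554] [ 0.02 -1.11  0.88]
65 [ 0.6061 -0.181   0.1619] [ 0.02 -1.03  0.97]
70 [ 0.6192 -0.181   0.1673] [ 0.01 -0.94  1.06]
75 [ 0.6327 -0.181   0.1716] [ 0.01 -0.84  1.13]
78 [ 0.6409 -0.181   0.1736] [ 0.01 -0.46  0.71]
80 [ 0.6465 -0.181   0.1746] [ 0.   -0.28  0.49]
```

```bash
sed -i 's/r=.162/r=.15/' h.py; python3 -m handwheel '[[[0,0,0,0,0,0,0]]]'
python3 -c "
from h import *
st();arc([25,30,35,40,45,50])"
```

```text
clock: 6.15
ee_pos: [0.5322, -0.181, 0.0638]
orientation: [0.581, -0.572, 0.414, -0.405]
ft_force: [-0.3, 0.5, 0.4]
opening: 0.004
grip_force: 0.0
t 6.15 j [-0.8825  0.6841  2.2303  2.1849  1.0964  0.1783] p [ 0.5322 -0.181   0.0638] z [ 0.9441 -0.0034 -0.3296] y [-0.3296 -0.0168 -0.944 ] F [-0.2606  0.4546  0.36  ] op 0.003911057060206335
25 [ 0.5387 -0.181   0.0785] [ 0.02 -1.59  0.12]
30 [ 0.5447 -0.181   0.0901] [ 0.02 -1.29  0.19]
35 [ 0.5517 -0.181   0.1011] [ 0.02 -1.27  0.3 ]
40 [ 0.5597 -0.181   0.1115] [ 0.02 -1.24  0.41]
45 [ 0.5685 -0.181   0.1212] [ 0.02 -1.2   0.52]
50 [ 0.5782 -0.181   0.13  ] [ 0.02 -1.15  0.62]
```

```bash
python3 -m handwheel '[[[0,0,-0.8,0.06,0,0,0],[0,0,-0.8,0.06,0,0,0],[0,0,-1.29,0.19,0,0,0],[0,0,-1.27,0.3,0,0,0],[0,0,-1.24,0.41,0,0,0],[0,0,-1.2,0.52,0,0,0],[0,0,-1.15,0.62,0,0,0],[0,0,0,0,0,0,0]]]'
cat >> h.py <<'E'
def ang(name=None,y0=-.18):
    im,d=bot.capture('scene')
    if name: cv2.imwrite(name,cv2.resize(im[:300,100:500,::-1],(800,600)))
    X=cloud('scene',d).reshape(-1,3)
    for nm,y in(('lap',y0),('mod',.158)):
        q=X[(abs(X[:,1]-y)<.125)&(X[:,2]>.035)&(X[:,0]>.5)&(X[:,0]<.75)&(X[:,2]<.22)]
        best=0;r=np.random.default_rng(0)
        for _ in range(300):
            a,b=q[r.integers(len(q),size=2)][:,[0,2]];t=b-a;L=np.hypot(*t)
            if L<.03: continue
            e=abs((q[:,[0,2]]-a)@np.array([-t[1],t[0]])/L)<.003
            if e.sum()>best:best=e.sum();k=e
        s=q[k][:,[0,2]];c=s.mean(0);t=np.linalg.svd(s-c,full_matrices=False)[2][0];t*=np.sign(t[1])
        pr=(s-c)@t;print(nm,len(q),best,'ang',np.degrees(np.arctan2(t[1],-t[0])),'top',c+t*np.percentile(pr,99.5))
E
python3 -c "
from h import *
st();ang();arc([50,55,60,65,70,75,80])"
```

```text
clock: 6.82
ee_pos: [0.5774, -0.1811, 0.1284]
orientation: [0.58, -0.575, 0.413, -0.404]
ft_force: [-6.1, -0.2, -2.3]
opening: 0.001
grip_force: 3.1
t 6.8167 j [-0.7849  0.5257  2.1327  2.1573  0.9184  0.407 ] p [ 0.5774 -0.1811  0.1284] z [ 0.9428 -0.0063 -0.3332] y [-0.3333 -0.0137 -0.9427] F [-6.0793 -0.2078 -2.332 ] op 0.0011502298599158618
lap 6660 5607 ang 45.1397014392637 top [0.527  0.2047]
mod 6651 5968 ang 71.91149996607743 top [0.6368 0.2015]
50 [ 0.5782 -0.181   0.13  ] [ 0.02 -0.29  0.06]
55 [ 0.5886 -0.181   0.138 ] [ 0.01 -1.1   0.71]
60 [ 0.5996 -0.181   0.145 ] [ 0.01 -1.03  0.81]
65 [ 0.6112 -0.181   0.151 ] [ 0.01 -0.96  0.89]
70 [ 0.6233 -0.181   0.1561] [ 0.01 -0.88  0.97]
75 [ 0.6358 -0.181   0.16  ] [ 0.   -0.79  1.04]
80 [ 0.6486 -0.181   0.1628] [ 0.   -0.69  1.11]
```

```bash
python3 -m handwheel '[[[0,0,-1.1,0.71,0,0,0],[0,0,-1.03,0.81,0,0,0],[0,0,-0.96,0.89,0,0,0],[0,0,-0.88,0.97,0,0,0],[0,0,-0.79,1.04,0,0,0],[0,0,0,0,0,0,0],[0,0,0,0,0,0,0]]]'
python3 -c "
from h import *
st();ang('pics/s2.png');arc([75,77.5,80,82.5,85])"
```

```text
clock: 7.45
ee_pos: [0.6339, -0.1806, 0.1567]
orientation: [0.58, -0.575, 0.412, -0.404]
ft_force: [-6.8, -0.8, 2.2]
opening: 0.002
grip_force: 3.0
t 7.45 j [-0.6886  0.5208  1.9842  2.1512  0.7909  0.5416] p [ 0.6339 -0.1806  0.1567] z [ 0.9427 -0.0058 -0.3336] y [-0.3337 -0.0119 -0.9426] F [-6.7864 -0.7733  2.1655] op 0.0016198839372747428
lap 6916 5712 ang 69.07200935407226 top [0.6367 0.1985]
mod 6646 6044 ang 71.86458484955821 top [0.6368 0.2016]
75 [ 0.6358 -0.181   0.16  ] [ 0.03 -0.39  0.08]
77.5 [ 0.6421 -0.181   0.1615] [ 0.   -0.36  0.55]
80 [ 0.6486 -0.181   0.1628] [ 0.   -0.33  0.56]
82.5 [ 0.655  -0.181   0.1638] [ 0.   -0.31  0.58]
85 [ 0.6615 -0.181   0.1645] [-0.   -0.28  0.59]
```

View pics/s2.png

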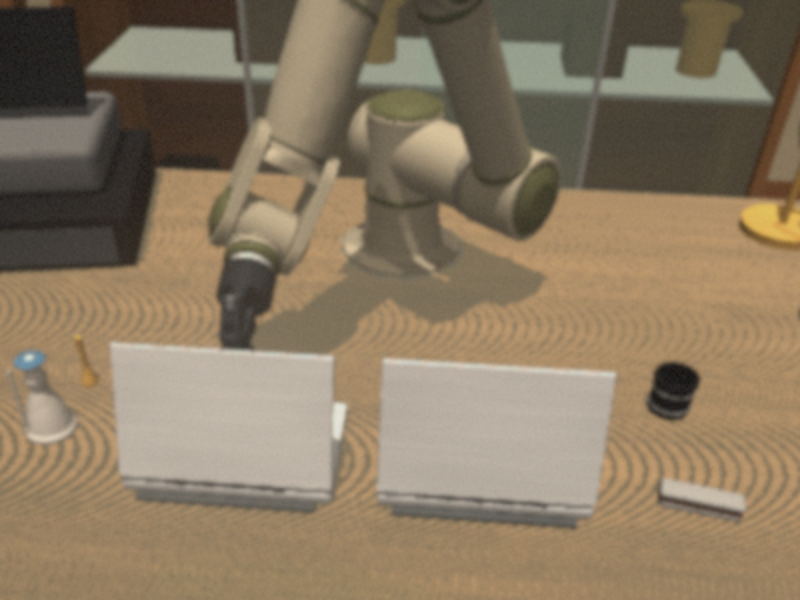

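```bash
python3 -m handwheel '[[[0,0,-0.36,0.55,0,0,0],[0,0,-0.33,0.56,0,0,0],[0,0,-0.31,0.58,0,0,0],[0,0,-0.28,0.59,0,0,0],[0,0,0,0,0,0,0],[0,0,0,0,0,0,0]]]'
python3 -c "
from h import *
st();ang()"
python3 -m handwheel '[[[0,0,0.1,-0.5,0,0,0],[0,0,0.2,-1,0,0,0],[0,0,0.2,-1,0,0,0],[0,0,0.2,-1,0,0,0],[0,0,0.2,-1,0,0,0],[0,0,0.2,-1,0,0,0],[0,0,0.2,-1,0,0,0],[0,0,0,0,0,0,0],[0,0,0,0,0,0,0],[0,0,0,0,0,0,0],[0,0,0,0,0,0,0]]]'
python3 -c "
from h import *
st();ang();ang();arc([70,75,80,85,87.5,90,92.5])"
```

```text
clock: 8.0
ee_pos: [0.6596, -0.1807, 0.1613]
orientation: [0.58, -0.575, 0.412, -0.404]
ft_force: [-6.8, 0.4, 3.5]
opening: 0.001
grip_force: 3.0
t 8.0 j [-0.6522  0.5445  1.9147  2.1535  0.7477  0.5787] p [ 0.6596 -0.1807  0.1613] z [ 0.9429 -0.0057 -0.3331] y [-0.3332 -0.0118 -0.9428] F [-6.8256  0.4153  3.4982] op 0.0014386181417821596
lap 6493 5487 ang 79.54574128122252 top [0.6691 0.2067]
mod 6659 5969 ang 71.94786109378417 top [0.637  0.2016]
clock: 8.97
ee_pos: [0.5951, -0.1804, 0.1705]
orientation: [0.58, -0.575, 0.412, -0.404]
ft_force: [0.2, -0.4, -0.8]
opening: 0.001
grip_force: 0.0
t 8.9667 j [-0.7514  0.4389  2.0799  2.0928  0.8301  0.5517] p [ 0.5951 -0.1804  0.1705] z [ 0.9427 -0.0054 -0.3335] y [-0.3335 -0.0124 -0.9427] F [ 0.2074 -0.3619 -0.8392] op 0.0011212807666868317
lap 6797 5703 ang 69.19971664310604 top [0.637  0.1989]
mod 6651 5986 ang 71.80511369253843 top [0.6367 0.2016]
lap 6776 5724 ang 69.2110721804781 top [0.637  0.1988]
mod 6654 6004 ang 71.76996412012578 top [0.6366 0.2017]
70 [ 0.6233 -0.181   0.1561] [0.06 0.42 3.14]
75 [ 0.6358 -0.181   0.16  ] [ 0.   -0.79  1.05]
80 [ 0.6486 -0.181   0.1628] [ 0.   -0.69  1.11]
85 [ 0.6615 -0.181   0.1645] [ 0.   -0.59  1.17]
87.5 [ 0.6681 -0.181   0.165 ] [ 0.   -0.26  0.6 ]
90 [ 0.6746 -0.181   0.1651] [-0.   -0.23  0.61]
92.5 [ 0.6811 -0.181   0.165 ] [-0.   -0.2   0.62]
```

```bash
python3 -m handwheel '[[[0,0,0.21,1.57,0,0,0],[0,0,0.21,1.57,0,0,0],[0,0,-0.79,1.05,0,0,0],[0,0,-0.69,1.11,0,0,0],[0,0,-0.59,1.17,0,0,0],[0,0,-0.24,0.54,0,0,0],[0,0,0,0,0,0,0],[0,0,0,0,0,0,0]]]'
python3 -c "
from h import *
st();ang();ang()"
```

```text
clock: 9.73
ee_pos: [0.6672, -0.1802, 0.165]
orientation: [0.58, -0.575, 0.412, -0.404]
ft_force: [-5.8, 0.5, 4.2]
opening: -0.003
grip_force: 2.9
t 9.7333 j [-0.6414  0.5467  1.8935  2.1474  0.732   0.5969] p [ 0.6672 -0.1802  0.165 ] z [ 0.9429 -0.0048 -0.3331] y [-0.3332 -0.0124 -0.9428] F [-5.7741  0.5432  4.1911] op -0.0026660150548824383
lap 6307 5416 ang 82.88694039558322 top [0.6796 0.208 ]
mod 6638 5987 ang 71.84800900947135 top [0.6367 0.2017]
lap 6326 5417 ang 82.77825245199381 top [0.6794 0.2082]
mod 6647 5959 ang 71.8419675066359 top [0.6367 0.2015]
```

```bash
python3 -m handwheel '[[[0,0,0.1,-0.5,0,0,0],[0,0,0.2,-1,0,0,0],[0,0,0.2,-1,0,0,0],[0,0,0.2,-1,0,0,0],[0,0,0.2,-1,0,0,0],[0,0,0.2,-1,0,0,0],[0,0,0.2,-1.2,0,0,0],[0,0,0,-2,0,0,0],[0,0,0,-2,0,0,0],[0,0,0,0,0,0,0],[0,0,0,0,0,0,0],[0,0,0,0,0,0,0]]]'
python3 -c "
from h import *
st();ang('pics/s3.png');ang();ang()"
```

```text
clock: 10.83
ee_pos: [0.5623, -0.1802, 0.1884]
orientation: [0.58, -0.575, 0.412, -0.404]
ft_force: [0.2, -0.2, 0.2]
opening: -0.002
grip_force: 0.0
t 10.8333 j [-0.8134  0.3506  2.1533  2.0166  0.8553  0.5916] p [ 0.5623 -0.1802  0.1884] z [ 0.9428 -0.0058 -0.3334] y [-0.3335 -0.0125 -0.9427] F [ 0.179  -0.1648  0.189 ] op -0.0022252256105063754
lap 6498 5658 ang 72.92824156520348 top [0.6483 0.2024]
mod 6652 5983 ang 71.77484630848404 top [0.6366 0.2016]
lap 6512 5685 ang 72.89502402184301 top [0.6482 0.2023]
mod 6658 5988 ang 71.76010180431624 top [0.6367 0.2015]
lap 6521 5663 ang 72.88156921870244 top [0.6482 0.2022]
mod 6663 6002 ang 71.85384223269988 top [0.6369 0.2016]
```

View pics/s3.png

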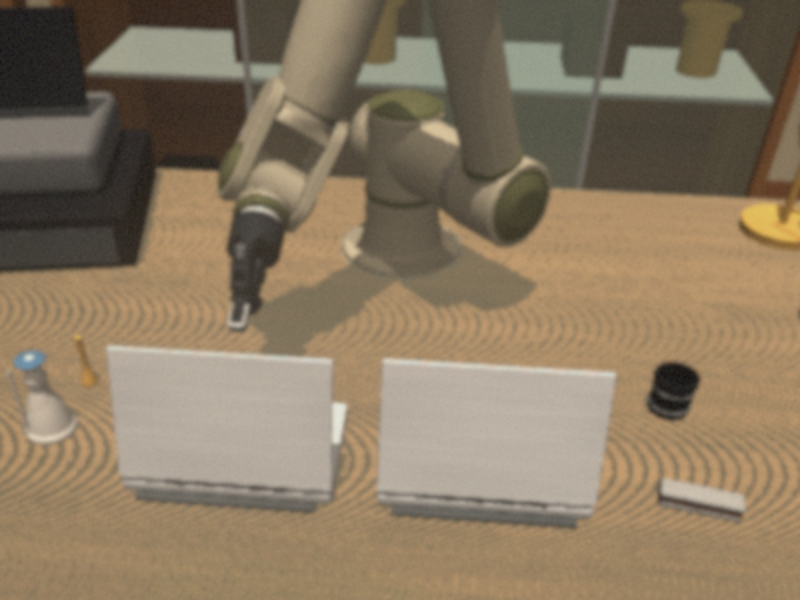

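```bash
sed -e "s/'scene'/'top'/g" h.py > h2.py; python3 -c "
from h2 import *
ang();ang()"
```

```text
lap 588 403 ang 71.29303476085683 top [0.641  0.2053]
mod 603 534 ang 70.8502587062143 top [0.6311 0.2045]
lap 582 399 ang 71.26830994681097 top [0.641  0.2054]
mod 600 530 ang 70.83290752686837 top [0.6309 0.205 ]
```

Both cameras agree to about 1°, and the gripper is clear of the lid, so I'm handing the job in.

```bash
python3 -c "
from rig import bot
print(bot.finish_job())"
```

```text
the job is handed in; nothing more can be done
None
```

The lid now stays at about 72.9°, against 71.8° for the wide-open laptop (0.4° apart by the top camera, 1.1° by the scene camera); the arm is clear, I planned it to touch only that lid, and the job is handed in.

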